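# Hold a lens tube seated in the V-block of a collimator bench

### The job

Throw the aperture lever of the collimator into the notch marked by the pin and leave it there. Then take the flanged lens tube out of the wooden rest and seat it in the steel V-block with its flange towards the collimator and the flange's shoulder up against the end of the block, and finish holding it: the program ends with the fingers still pressing the tube down firmly, with about 10 N, onto both faces of the V while the reading is taken. Leave the spare tube, the dropper bottle and the slide box alone.

Things in the scene. Friction and masses are not known exactly. Their poses are not given: they have to be found in the camera images.
- v_seat (a point): Seat of the fixed steel V-block: point on the optical axis, 90 mm above the work surface, midway along the V. y runs along the V to the collimator, z up, x away from the robot's side. 90 degree V, apex 22.6 mm below the axis; two jaws 60 mm wide, y -50 to -24 and +24 to +50 mm, tops 5.6 mm below the axis; between them an open gap for the fingers, its floor 48 mm below the axis
- bench: The fixed bench that carries the V-block: 90 mm wide rail, y from -185 to 375 mm. Origin 90 mm straight below v_seat, same axes. On the optical axis: 62 mm frosted screen at y = -150 mm; white collimator, 56 to 68 mm thick, from y = 99 mm; grey lamp house y 280 to 365 mm, top 156 mm above the work surface
- v_near: The half of the V-block on the robot's side: those faces of both jaws that look up and away from the robot (fixed; origin at v_seat)
- v_far: The other half of the V-block: those faces of both jaws that look up and towards the robot (fixed; origin at v_seat)
- lever (a joint): Aperture lever's angle about the optical axis, rad: 0 upright, positive leaning away from the robot (v_seat's +x), range -0.52 to 0.52. A spring plunger clicks it into four notches: -0.45, -0.15, +0.15, +0.45. The third, +0.15, is marked by a pin. Starts in the first or second. About 3 N at the ball moves it from notch to notch; let go within 0.1 rad of a notch, it is drawn in
- lever_pivot (a point): Point on the optical axis about which the lever turns, 185 mm from v_seat along +y, same axes. A dark notched arc of 67 mm radius stands 13 to 23 mm further along +y; on it an upright steel pin, tip 79 mm from the axis, marks the third notch
- lever_knob (a point): Centre of the lever's black ball, 18 mm in diameter, 90 mm from lever_pivot, on an 8 mm steel stem. Free all round: it can be pinched from above or pushed from the side
- lens_tube: Aluminium lens tube, 32 mm diameter, 0.13 to 0.21 kg, flange 46 mm diameter. Origin on its axis; y along it to the flange: tube from y = -74 mm to the flange's shoulder at +50, flange to +58. Shoulder on the V-block's +y end: origin at v_seat. Lies in the rest within 0.7 rad of parallel to the V, axis 48 mm above the work surface, flange on the collimator's side
- flange (a point): Centre of the lens tube's flange, 54 mm from its origin along its +y
- rest: Fixed wooden rest, 170 x 104 mm: base 12 mm thick, two places 88 mm apart in x, each with two V saddles, 28 mm to either side of the tube's axis and 40 mm high, at y -42 to -30 and 30 to 42 mm; the open gap between them is where a tube is gripped. Origin at the centre of its underside; y along the tubes
- spare_tube: Plain aluminium tube without flange, 32 mm diameter, 100 mm long, origin at its centre; in the other place of the wooden rest, parallel to the lens tube. Which tube lies in the near place varies
- dropper_bottle: Small amber bottle with a black cap, 44 mm diameter, 85 mm high, standing between robot and bench; origin at the centre of its underside
- slide_box: Flat grey slide box, 86 x 100 x 33 mm, lying beyond the bench; origin at the centre of its underside
Things that resemble listed ones, but are neither listed nor needed, are in the scene too. Leave any red look-alike of the lens_tube alone.

How it is judged (in metres and radians):
On the way, in this order (a step that is already met when the one before it is completed fails the run):
1. the lever rests in the marked notch (value of joint lever between 0.08 and 0.22 rad), for 0.3 s.
2. the lens tube is lifted clear of the rest (height (world z) of lens_tube above 0.075 m and contact force between the fingers and lens_tube above 1 N), for 0.1 s.
At the end, for the whole second after the job is handed in: Lever at 0.15 +-0.07 rad. Tube in the V, flange towards the collimator: axis within 3 mm of the V's and parallel within 0.035 rad, shoulder within 3 mm of the block's end, at rest, fingers pressing on it (over 3 N) so that v_near and v_far each carry over 3 N (all of step 1 and x of lens_tube in the frame of v_seat between -0.003 and 0.003 m and y of lens_tube in the frame of v_seat between -0.003 and 0.003 m and z of lens_tube in the frame of v_seat between -0.003 and 0.0025 m and angle between the y axis of lens_tube and the y axis of v_seat, either way round below 0.035 rad and y of flange in the frame of v_seat above 0.04 m and contact force between lens_tube and v_near above 3 N and contact force between lens_tube and v_far above 3 N and contact force between the fingers and lens_tube above 3 N and linear speed of lens_tube below 0.01 m/s); the arm keeps its last pose, push and grip.
It fails at once if the tube is crushed into the V (more than 40 N on one half of it) (contact force between lens_tube and v_near above 40 N or contact force between lens_tube and v_far above 40 N).
It fails at once if the spare tube, the dropper bottle or the slide box is moved (distance of any of spare_tube, dropper_bottle, slide_box from where it was at the start of the episode above 0.02 m).
It also fails if it takes over 67 s, if anything falls off the work surface, if the arm or the gripper's body presses on something with over 40 N, if the wrist force passes 120 N, or if a joint passes its speed limit or range.

### The arm

A 6-joint arm with a two-finger parallel gripper is mounted at the origin on the work surface. World frame = base frame: x ahead of the robot, y to its left, z up, the work surface at z = 0. Lengths are in mm, angles in rad, forces in N, time in s.
With the tool pointing down it reaches from about 350 to 875 mm from the base axis. Payload 4.2 kg.
Tool frame: the origin (TCP) lies between the finger pads; the fingertips stand 14 mm ahead of it and the grasp point (between the pads) lies 5 mm behind it; z points along the fingers, y is the line along which they close (so a half turn about z gives the same grasp; the last joint's range is limited). The gripper opens to 85 mm and grips with 20 to 120 N. Pads are 22 mm wide; open, the fingers measure 114 mm over their backs; the gripper's body (76 mm by 85 mm) begins 54 mm behind the grasp point. The pads swing forward as they close: fully open they stand 13 mm farther back than shut.
Start: joints at [1.484, 0.385, 0.008, 0, -1.194, -0.259], TCP at [211.811, 587.993, 245.312] pointing down, gripper open.
Joint ranges: [-3.14, 3.14], [-1.21, 2.06], [-1.07, 1.41], [-3.16, 2.05], [-2.99, -0.16], [-3.1, 3.1]. Speed limits (rad/s): [2.79, 2.79, 3.14, 3.14, 3.14, 3.14].

### API

Orientations are given as a unit quaternion [x, y, z, w].
In Python, from bench import * gives the robot as it stands.
- The arm moves only by the tool carry_out, never from a script. Its argument "motion" is a list of rows, each a list of 7 numbers: the turn, a rotation vector about the tool's x, y, z in rad, then the shift along the tool's x, y, z in mm, then the opening, from -1 (shut) to 1 (fully open), so that 0 is half open. A call has 1 to 5 rows; each row is the pose to reach, as a shift and turn from the pose commanded when the call began, along the tool's axes at that moment; what a row does not reach only later rows make up. A row lasts 1/8 s, in which the tool goes at most 62.5 mm and 10.7 degrees, less where a joint would pass 70% of its speed; a pose out of reach is approached as far as the arm can. A call with a gripper value outside its range is refused whole. The fingers move at their own pace and stop on an object; the grip force is fixed at half the most. Time passes only in rows, so rows that repeat a pose let the fingers close. It gives the time, the measured TCP pose, the force, the opening and the grip force at its end, in the units of the state.
- read_state(): the state, without advancing time (a new reading comes with each control period).
- get_image(name): name is "scene" or "top" or "wrist"; returns a dict with "color" (400x640x3 uint8, blue, green, red), "mtx" (3x3 intrinsics, pixels), "k1" (the pictures are not rectified: a ray, as slopes to the right and down, at radius r is drawn at 1 + k1 r^2 times it, then the intrinsics apply), "position" and "orientation" of the camera in the world. Camera axes: x right, y down, z forward; pixel columns grow to the right and rows downward; lengths in mm; the calibration is good to about 2 mm. A picture is of the moment at which its call begins. There is no depth.
- job_done(): hands the job in; it is judged then, once.
The state is a dict: "clock": time; "joints": joint angles; "joint_vel": joint speeds; "joint_efforts": joint torques, N m; "position": TCP position; "ee_rot": TCP orientation; "contact_force": force on the tool from outside, world axes, zero at the start; "wrist_torque": the same for the moment, N m; "gripper_width": finger opening in mm; "grasp_force": force on a finger pad.
Only numpy, scipy, OpenCV 4.12 (cv2) and the standard library are available. Lean on these libraries where they do the work, as an engineer would, in place of code of your own. Each camera call takes 0.05 s, during which the arm holds its last target. There are 200 camera calls.

## Working session

There is one attempt and no reset: what is moved stays moved. The work goes in short steps, Python scripts to look and compute and a tool call to move; the robot and the scene stay as the last step left them, time stands still between calls to the robot, and variables do not carry over. Pictures are saved under pics/ and viewed, at most 10 in all, crops included, and the job is handed in when it is done.

Besides the shell and the picture viewer there is one more tool, called as name([rows], argument=value, ...), one row to a line, values as JSON. carry_out: Moves the arm, as the interface text tells. Its arguments: {"type":"object","properties":{"motion":{"type":"array"}},"required":["motion"]}

```bash
mkdir -p pics; ls; python3 - <<'E'
from bench import *
import cv2,json
print(read_state())
for n in("scene","top"):
    d=get_image(n); cv2.imwrite(f"pics/{n}0.png",d["color"]); print(n,d["mtx"].tolist(),d["k1"],d["position"],d["orientation"])
E
```

```text
pics
{'clock': 0.0, 'joints': array([ 1.48355603e+00,  3.85535329e-01,  6.61623409e-03, -5.33314663e-04,
       -1.19397627e+00, -2.58575159e-01]), 'joint_vel': array([ 3.55167897e-04, -2.69453816e-04, -1.29451625e-04,  1.64452060e-03,
        6.78455280e-04,  9.58545223e-05]), 'joint_efforts': array([ 2.40539393e-04, -3.92290771e+01,  1.88395268e+01,  4.18603152e+00,
       -4.59156377e-03,  4.27269867e-06]), 'position': array([211.65108692, 587.4793223 , 244.22550882]), 'ee_rot': array([ 9.85071161e-01, -1.72144254e-01, -1.57137032e-04,  1.06687403e-03]), 'contact_force': array([ 0.64801835,  0.75241715, -0.87595179]), 'wrist_torque': array([-0.01329094, -0.03342994, -0.01487018]), 'grasp_force': 0.0, 'gripper_width': 85.37218242265547}
scene [[511.57351959946544, 0.0, 318.72008384350454], [0.0, 511.57351959946544, 192.35816731278084], [0.0, 0.0, 1.0]] -0.1460566503126428 [1203.43159492  839.31420622  851.76729476] [ 0.24784918  0.84078391 -0.46008663 -0.1413276 ]
top [[440.02698808408513, 0.0, 318.8692248735098], [0.0, 440.02698808408513, 204.04835889276922], [0.0, 0.0, 1.0]] -0.08955895767092126 [ 417.47737154  -90.48199409 1316.76485403] [-0.6982746   0.71350425 -0.03297065  0.04729903]
```

View pics/scene0.png

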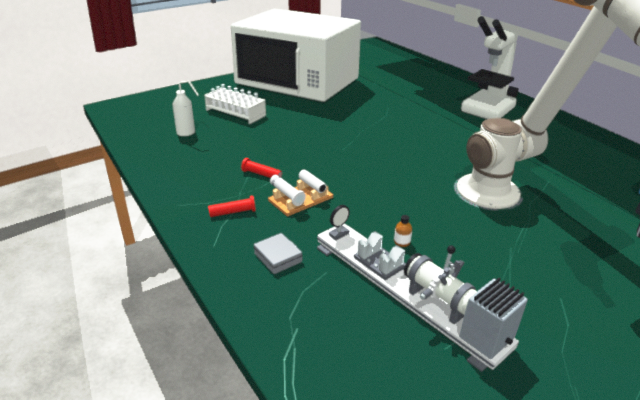

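View pics/top0.png

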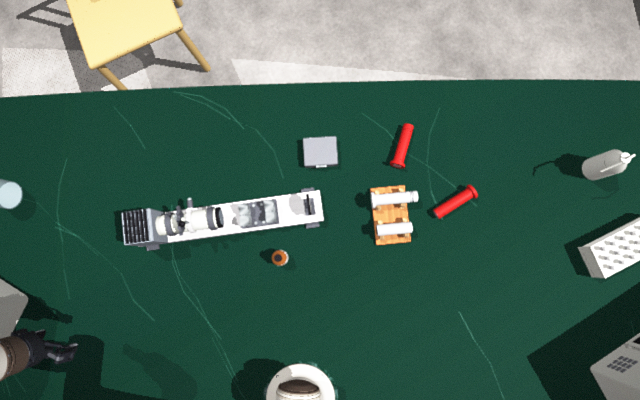

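Top: bench with V-block at about (255,213), collimator (200,217) and lamp house (138,226). The rest is at (392,214), with tubes at (394,198) and (394,228). Look-alikes of the lens tube are the far tube (394,198), which seems to carry a flange on its left, the near plain tube (394,228), and the red ones at (403,145) and (456,202), which I leave alone. I'll check this in a crop.

```bash
cat > h.py <<'E'
from bench import *
import cv2, numpy as np
from scipy.spatial.transform import Rotation as R
def cam(d):
    return np.array(d["mtx"]),np.array([d["k1"],0,0,0.]),np.array(d["position"]),R.from_quat(d["orientation"]).as_matrix()
def at_z(d,uv,z):
    K,D,p,M=cam(d); n=cv2.undistortPoints(np.array(uv,float).reshape(-1,1,2),K,D).reshape(-1,2)
    r=np.c_[n,np.ones(len(n))]@M.T
    return p+r*((np.broadcast_to(z,len(n))-p[2])/r[:,2])[:,None]
def proj(d,P):
    K,D,p,M=cam(d); t=-M.T@p
    return cv2.projectPoints(np.array(P,float).reshape(-1,1,3),cv2.Rodrigues(M.T)[0],t,K,D)[0].reshape(-1,2)
def tool(P):
    "world point -> shift in tool axes from measured TCP"
    s=read_state(); return R.from_quat(s["ee_rot"]).inv().apply(np.array(P)-s["position"])
E
python3 - <<'E'
import cv2,numpy as np
t=cv2.imread("pics/top0.png");s=cv2.imread("pics/scene0.png")
f=lambda im,x0,y0,x1,y1,w,h:cv2.resize(im[y0:y1,x0:x1],(w,h),interpolation=cv2.INTER_CUBIC)
a=f(t,120,185,330,255,798,266)
b=np.hstack([f(t,365,180,425,250,282,329),f(s,265,165,335,215,258,329),f(s,400,240,465,310,258,329)])
cv2.imwrite("pics/c1.png",np.vstack([a,b]))
E
```

```text
(no output)
```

View pics/c1.png

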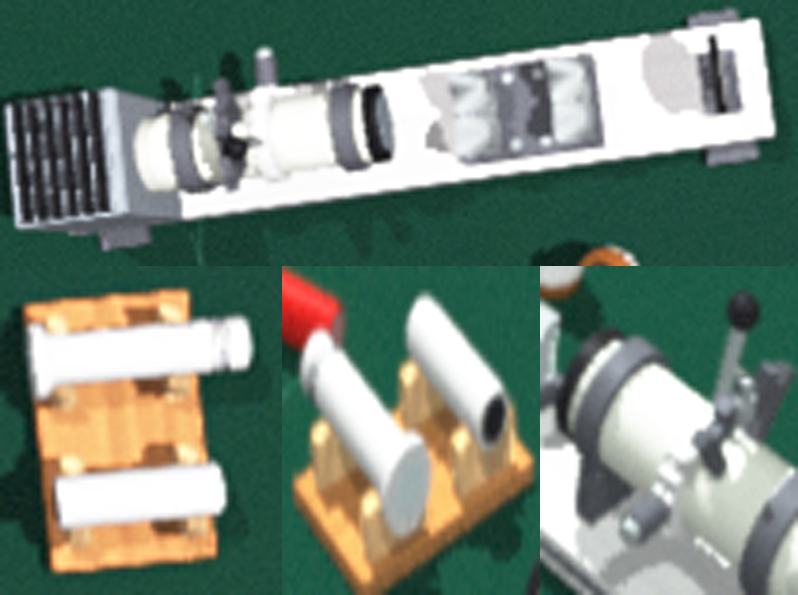

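```bash
python3 - <<'E'
from h import *
t=get_image("top");s=get_image("scene")
c=lambda P:[(120+x/3.8,185+y/3.8) for x,y in P]
e=at_z(t,c([(185,218),(775,135),(760,20),(395,72)]),20)[:,:2]; print("rail",e, np.arctan2(*(e[0]-e[1])),np.arctan2(*(e[3]-e[2])))
print("V",at_z(t,c([(523,109)]),84), "screen",at_z(t,c([(719,75)]),90),"coll front",at_z(t,c([(378,122)]),90),"lamp",at_z(t,c([(10,107),(22,225),(113,92),(125,213)]),156))
f=at_z(t,[(372.5,200.4),(418.2,196.4)],48);print("tube",f,at_z(s,[(299.2,197.5),(274.8,177)],48))
def tri(a,b):
    A=[];B=[]
    for d,uv in((t,a),(s,b)):
        p=cam(d)[2]; r=at_z(d,[uv],0)[0]-p; r/=np.linalg.norm(r); Q=np.eye(3)-np.outer(r,r); A.append(Q);B.append(Q@p)
    return np.linalg.lstsq(np.vstack(A),np.hstack(B),rcond=None)[0]
print("ball",tri((181.8,223.2),(451.1,249.8)))
print("bottle",at_z(t,[(280,258)],85),"rest",at_z(t,[(391.5,214.5)],20))
E
```

```text
rail [[460.53471171 386.19294682]
 [516.37995256 -79.67301108]
 [606.92381938 -69.87831562]
 [572.48229668 218.44881233]] -0.11930476575270656 -0.11888959560510491
V [[534.92212795 106.76518801  84.        ]] screen [[556.37134969 -39.85393102  90.        ]] coll front [[526.99448815 214.43849961  90.        ]] lamp [[537.36471549 467.15293506 156.        ]
 [452.79514998 455.95262973 156.        ]
 [546.52691588 390.58480562 156.        ]
 [460.21368036 380.01301712 156.        ]]
tube [[ 569.60269593 -222.03788788   48.        ]
 [ 578.29110298 -355.4815428    48.        ]] [[ 568.59754539 -221.36939275   48.        ]
 [ 571.95889935 -360.08737682   48.        ]]
ball [504.93252155 294.01745665 176.82905499]
bottle [[409.26915602  44.61687137  85.        ]] rest [[ 529.72003485 -279.70004234   20.        ]]
```

Choices: the far tube, (394,198) in top, has its flange on the left towards the collimator, so it is the lens tube. The near tube is plain, so it is the spare. The lever's ball is at about (182,223) in top and (451,250) in scene, which is about -0.12 rad, the second notch. I'm moving above the ball.

```bash
cat >> h.py <<'E'
def plan(P,ydir):
    "shift (tool axes) and turn about tool z to put TCP at P, tool y along +-ydir"
    s=read_state(); M=R.from_quat(s["ee_rot"]).as_matrix(); v=M.T@np.array([*ydir,0.]); a=np.arctan2(-v[0],v[1])
    a=(a+np.pi/2)%np.pi-np.pi/2
    z=M.T@np.array([0,0,-1.]); print("shift",tool(P).round(1),"turn z",round(a,3),"tilt",np.cross([0,0,1],z).round(4),"j6",s["joints"][5].round(2),"F",s["contact_force"].round(1),"w",s["gripper_width"].round(1),"t",s["clock"])
ux=np.array([.9929,.119]); uy=np.array([-.119,.9929])
E
python3 -c "
from h import *
plan([503.5,292,235],ux)"
```

```text
Traceback (most recent call last):
  File "h.py", line 20, in plan
    z=M.T@np.array([0,0,-1.]); print("shift",tool(P).round(1),"turn z",round(a,3),"tilt",np.cross([0,0,1],z).round(4),"j6",s["joints"][5].round(2),"F",s["contact_force"].round(1),"w",s["gripper_width"].round(1),"t",s["clock"])
                                                                                                                                                                                       ^^^^^^^^^^^^^^^^^^^^^^^^
AttributeError: 'float' object has no attribute 'round'
```

```bash
sed -i 's/s\["gripper_width"\].round(1)/round(s["gripper_width"],1)/' h.py
python3 -c "
from h import *
plan([503.5,292,235],ux)"
```

```text
shift [374.7 179.2   9.9] turn z 1.106 tilt [ 0.0013 -0.0001  0.    ] j6 -0.26 F [ 0.  -0.6 -0.9] w 85.3 t 0.2
```

carry_out([
  [0,0,1.106,375,179,10,0],
  [0,0,1.106,375,179,10,0],
  [0,0,1.106,375,179,10,0],
  [0,0,1.106,375,179,10,0],
  [0,0,1.106,375,179,10,0],
])

```text
clock: 0.82
position: [432.5, 364.2, 237.8]
ee_rot: [0.799, -0.601, -0.0, -0.0]
contact_force: [0.9, 0.5, -0.4]
gripper_width: 42.7
grasp_force: 0.0
```

```bash
python3 -c "
from h import *
plan([503.5,292,235],ux)"
```

```text
shift [ 89.1 -48.1   2.8] turn z 0.162 tilt [-0.0001  0.0001  0.    ] j6 -0.7 F [ 0.9  0.5 -0.4] w 42.7 t 0.825
```

carry_out([
  [0,0,0.162,80,-43,3,0.2],
  [0,0,0.162,80,-43,3,0.2],
  [0,0,0.162,80,-43,3,0.2],
  [0,0,0.162,80,-43,3,0.2],
])

```text
clock: 1.32
position: [495.1, 301.5, 234.6]
ee_rot: [0.75, -0.661, -0.0, 0.0]
contact_force: [-0.8, 0.2, 0.3]
gripper_width: 51.8
grasp_force: 0.0
```

```bash
python3 -c "
from h import *
plan([503.5,292,235],ux)
d=get_image('wrist'); cv2.imwrite('pics/w1.png',d['color'])
print(d['position'],proj(d,[[503.5,292,179]]))"
```

```text
shift [10.5 -7.2 -0.4] turn z 0.006 tilt [ 0.0003  0.     -0.    ] j6 -0.7 F [-0.8  0.2  0.3] w 51.8 t 1.325
[504.06493412 229.87266053 363.36784512] [[310.81436481 210.82256183]]
```

View pics/w1.png

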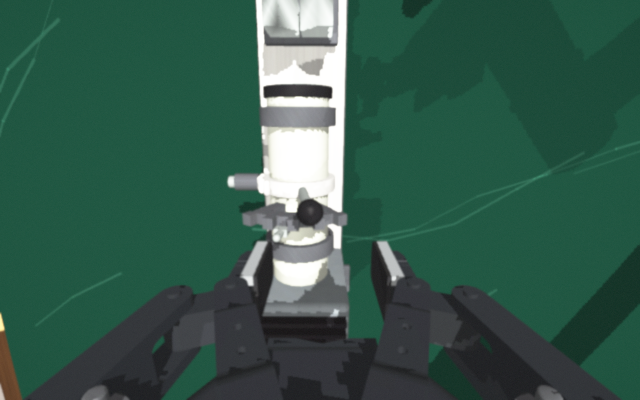

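The wrist view shows the ball at (310,211), where I predicted (311,211). Lowering the open fingers around it.

```bash
python3 -c "
from h import *
plan([503.9,289,182],ux)"
```

```text
shift [14.  -7.4 52.8] turn z 0.007 tilt [ 0.0001  0.0001 -0.    ] j6 -0.7 F [-0.3 -0.6 -0.2] w 51.3 t 1.375
```

carry_out([
  [0,0,0.007,14,-7.5,0,0.2],
  [0,0,0.007,14,-7.5,0,0.2],
  [0,0,0.007,14,-7.5,35,0.2],
  [0,0,0.007,14,-7.5,52,0.2],
  [0,0,0.007,14,-7.5,52,0.2],
])

```text
clock: 2.0
position: [503.8, 287.9, 181.4]
ee_rot: [0.748, -0.664, -0.0, 0.002]
contact_force: [0.8, 0.0, -0.3]
gripper_width: 51.1
grasp_force: 0.0
```

carry_out([
  [0,0,0,0,0,0,-0.4],
  [0,0,0,0,0,0,-0.7],
  [0,0,0,0,0,0,-0.9],
  [0,0,0,0,0,0,-0.9],
])

```text
clock: 2.5
position: [505.0, 288.8, 184.2]
ee_rot: [0.748, -0.664, 0.0, -0.001]
contact_force: [-2.1, 0.4, 5.7]
gripper_width: 14.0
grasp_force: 58.6
```

```bash
python3 -c "
from h import *
piv=np.array([515.5,291.7]);c=np.array([503.5,292])
# ball along ux: target 26.8 further
plan([*(np.array([503.9,289])+26.8*ux),182],ux)"
```

```text
shift [ -0.3 -25.7   2.3] turn z -0.0 tilt [-0.0021  0.0012  0.    ] j6 -0.68 F [-2.1  0.4  5.7] w 14.0 t 2.5
```

carry_out([
  [0,0,0,0,-7,0,-0.9],
  [0,0,0,0,-14,0,-0.9],
  [0,0,0,0,-21,0,-0.9],
  [0,0,0,0,-26,0,-0.9],
  [0,0,0,0,-26,0,-0.9],
])

```text
clock: 3.12
position: [530.2, 291.4, 182.7]
ee_rot: [0.748, -0.664, -0.0, 0.001]
contact_force: [-2.8, 0.9, 4.7]
gripper_width: 13.9
grasp_force: 62.5
```

carry_out([
  [0,0,0,0,0,0,-0.4],
  [0,0,0,0,0,0,0.1],
  [0,0,0,0,0,0,0.1],
  [0,0,0,0,0,-40,0.1],
  [0,0,0,0,0,-60,0.1],
])

```text
clock: 3.75
position: [531.1, 291.7, 244.6]
ee_rot: [0.748, -0.664, 0.0, -0.001]
contact_force: [0.6, -0.2, 0.0]
gripper_width: 46.9
grasp_force: 0.0
```

```bash
python3 -c "
from h import *
d=get_image('wrist'); print(read_state()['position'])
piv=np.array([515.5,291.7])
b=lambda a:[*(piv+90*np.sin(a)*ux),90+90*np.cos(a)]
im=d['color'].copy()
for a in(-.15,.15,.45): print(a,proj(d,[b(a)]))
cv2.imwrite('pics/w2.png',cv2.resize(im[130:330,200:450],None,fx=3,fy=3))"
```

```text
[532.0203506  292.27737588 247.26649634]
-0.15 [[363.15893037 222.77620908]]
0.15 [[324.89702911 222.82211499]]
0.45 [[289.5691017  218.94843619]]
```

View pics/w2.png

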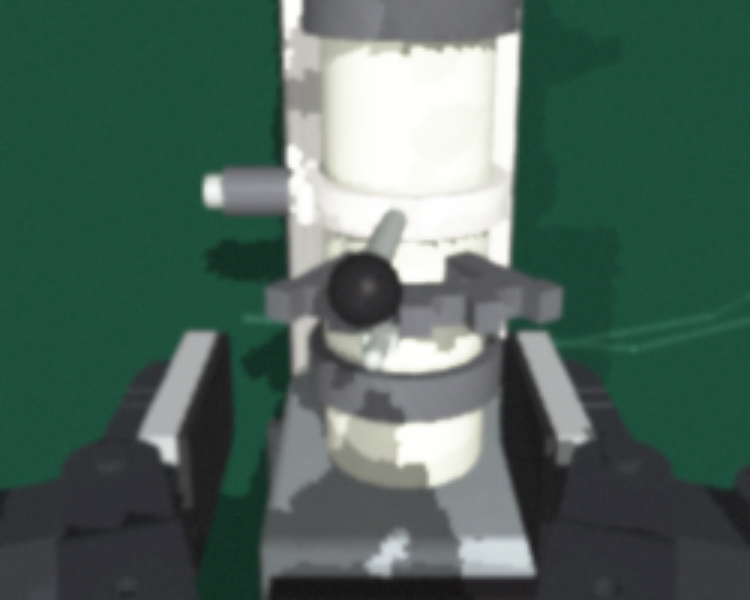

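Ball now at about (322,227), where +0.15 predicts (325,223), right in front of the pin: the lever is in the third notch. On to the tube.

```bash
python3 -c "
from h import *
plan([572,-280,200],[.999,.045])"
```

```text
shift [573.1  28.5  45.4] turn z 0.074 tilt [-0.0066  0.003   0.    ] j6 -0.65 F [1.2 0.3 3.2] w 47.1 t 3.8
```

carry_out([
  [0,0,0,60,0,0,0.2],
  [0,0,0,120,0,0,0.3],
  [0,0,0.07,180,0,0,0.4],
  [0,0,0.07,240,14,0,0.4],
  [0,0,0.07,300,28,0,0.4],
])

```text
clock: 4.42
position: [537.4, -11.7, 242.0]
ee_rot: [0.724, -0.69, -0.0, 0.0]
contact_force: [0.5, -0.1, -0.1]
gripper_width: 59.6
grasp_force: 0.0
```

carry_out([
  [0,0,0,60,0,0,0.4],
  [0,0,0,120,0,0,0.4],
  [0,0,0,180,0,0,0.4],
  [0,0,0,240,0,20,0.4],
  [0,0,0,270,-15,40,0.4],
])

```text
clock: 5.05
position: [565.2, -281.6, 201.7]
ee_rot: [0.723, -0.691, -0.0, -0.0]
contact_force: [0.2, 0.4, 0.5]
gripper_width: 59.7
grasp_force: 0.0
```

carry_out([
  [0,0,0,0,0,0,0.4],
  [0,0,0,0,0,0,0.4],
])

```text
clock: 5.3
position: [565.9, -278.5, 202.4]
ee_rot: [0.724, -0.69, -0.0, 0.0]
contact_force: [0.3, 0.6, 1.0]
gripper_width: 60.0
grasp_force: 0.0
```

```bash
python3 -c "
from h import *
plan([572,-280,200],[.999,.045])
d=get_image('wrist'); print(proj(d,[[572,-280,48],[569,-222,48],[576,-355,48]]))
cv2.imwrite('pics/w3.png',d['color'])"
```

```text
shift [ 1.8 -6.   2.4] turn z 0.003 tilt [ 0.0008  0.0002 -0.    ] j6 0.25 F [0.3 0.6 1. ] w 60.0 t 5.3
[[315.54142521 187.39176088]
 [316.11825754 241.42728661]
 [314.58290657 107.95974514]]
```

View pics/w3.png

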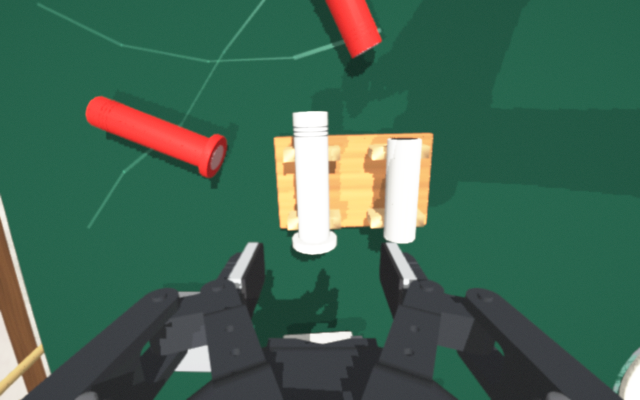

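Lens tube: tail at about (311,113), flange at about (314.5,241), leaning slightly left going up. The rest is clear for the fingers in the gap.

```bash
python3 - <<'E'
from h import *
d=get_image('wrist'); g=cv2.cvtColor(d['color'],cv2.COLOR_BGR2HSV)
m=(g[...,2]>170)&(g[...,1]<50)
for v in range(108,256,4):
    r=np.flatnonzero(m[v,285:345])+285; print(v,(r.min(),r.max(),len(r)) if len(r) else None,end=' ')
uv=[(311,125),(312,145),(315,225)]
print(); print(at_z(d,uv,48))
for c in range(-285,-270,5):
  P=lambda y,z=48:[572-.04*(y),c+y,z]
  print(c,proj(d,[P(-74),P(-74,64),P(58),P(58,25),P(50,71),P(58,71)]).round(1).tolist())
E
```

```text
108 None 112 (np.int64(294), np.int64(327), 34) 116 (np.int64(294), np.int64(327), 34) 120 (np.int64(294), np.int64(327), 34) 124 (np.int64(294), np.int64(327), 34) 128 (np.int64(294), np.int64(327), 34) 132 (np.int64(295), np.int64(327), 33) 136 (np.int64(295), np.int64(327), 33) 140 (np.int64(295), np.int64(327), 33) 144 (np.int64(295), np.int64(327), 33) 148 (np.int64(295), np.int64(328), 34) 152 (np.int64(289), np.int64(328), 39) 156 (np.int64(285), np.int64(328), 41) 160 (np.int64(285), np.int64(328), 36) 164 (np.int64(296), np.int64(328), 33) 168 (np.int64(296), np.int64(328), 33) 172 (np.int64(296), np.int64(328), 33) 176 (np.int64(297), np.int64(328), 32) 180 (np.int64(297), np.int64(328), 32) 184 (np.int64(297), np.int64(328), 32) 188 (np.int64(297), np.int64(328), 32) 192 (np.int64(297), np.int64(328), 32) 196 (np.int64(298), np.int64(328), 31) 200 (np.int64(298), np.int64(328), 31) 204 (np.int64(298), np.int64(328), 31) 208 (np.int64(298), np.int64(328), 31) 212 (np.int64(298), np.int64(329), 32) 216 (np.int64(299), np.int64(329), 31) 220 (np.int64(292), np.int64(329), 38) 224 (np.int64(289), np.int64(329), 39) 228 (np.int64(290), np.int64(330), 34) 232 (np.int64(297), np.int64(334), 38) 236 (np.int64(293), np.int64(336), 44) 240 (np.int64(293), np.int64(336), 44) 244 (np.int64(293), np.int64(336), 44) 248 (np.int64(295), np.int64(333), 39) 252 (np.int64(303), np.int64(323), 21) 
[[ 579.23586609 -339.2437637    48.        ]
 [ 577.57678087 -320.7947046    48.        ]
 [ 571.32952299 -239.64080213   48.        ]]
-285 [[316.5, 103.1], [316.2, 102.5], [316.1, 236.4], [316.5, 228.2], [315.6, 238.3], [315.6, 245.9]]
-280 [[316.3, 108.8], [315.9, 108.5], [315.9, 240.8], [316.3, 232.3], [315.4, 243.1], [315.4, 250.6]]
-275 [[316.0, 114.4], [315.7, 114.5], [315.7, 245.2], [316.1, 236.4], [315.2, 247.8], [315.2, 255.3]]
```

```bash
python3 -c "
from h import *
plan([574.3,-277.7,42],[.9969,.079])"
```

```text
shift [  0.2  -7.8 161.6] turn z -0.029 tilt [-0.0012 -0.0003  0.    ] j6 0.25 F [-0.5 -0.4  0.4] w 59.8 t 5.4
```

carry_out([
  [0,0,-0.03,0,-8,50,0.4],
  [0,0,-0.03,0,-8,90,0.4],
  [0,0,-0.03,0,-8,120,0.4],
  [0,0,-0.03,0,-8,120,0.4],
  [0,0,-0.03,0,-8,120,0.4],
])

```text
clock: 6.02
position: [575.5, -278.2, 84.9]
ee_rot: [0.735, -0.678, 0.002, -0.001]
contact_force: [0.1, -0.9, 0.5]
gripper_width: 60.1
grasp_force: 0.0
```

```bash
python3 -c "
from h import *
plan([574.3,-277.7,42],[.9969,.079])
d=get_image('wrist');cv2.imwrite('pics/w4.png',d['color'])"
```

```text
shift [-0.6  1.2 42.9] turn z 0.001 tilt [-0.0032 -0.0016  0.    ] j6 0.28 F [ 0.1 -0.9  0.5] w 60.1 t 6.025
```

View pics/w4.png

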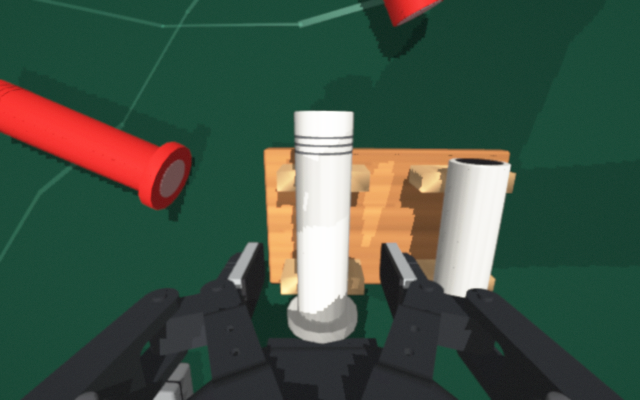

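The tube is centred between the fingers (u≈323). Descending and gripping.

carry_out([
  [0,0,0,0,0,20,0.4],
  [0,0,0,0,0,42,0.4],
  [0,0,0,0,0,42,0.4],
])

```text
clock: 6.45
position: [573.8, -278.2, 41.0]
ee_rot: [0.734, -0.679, -0.0, 0.0]
contact_force: [-0.1, 0.7, -0.2]
gripper_width: 59.9
grasp_force: 0.0
```

carry_out([
  [0,0,0,0,0,0,0.0],
  [0,0,0,0,0,0,-0.4],
  [0,0,0,0,0,0,-0.6],
  [0,0,0,0,0,0,-0.6],
])

```text
clock: 6.95
position: [575.2, -278.7, 42.8]
ee_rot: [0.734, -0.679, 0.002, -0.001]
contact_force: [-0.5, 1.0, 6.2]
gripper_width: 30.2
grasp_force: 59.2
```

carry_out([
  [0,0,0,0,0,-10,-0.6],
  [0,0,0,0,0,-30,-0.6],
  [0,0,0,0,0,-70,-0.6],
  [0,0,0,0,0,-110,-0.6],
  [0,0,0,0,0,-150,-0.6],
])

```text
clock: 7.58
position: [573.5, -278.2, 192.0]
ee_rot: [0.734, -0.679, -0.001, 0.0]
contact_force: [1.0, -0.3, -1.7]
gripper_width: 30.6
grasp_force: 59.4
```

```bash
python3 -c "
from h import *
plan([537.5-.119*6,108+6,190],ux)"
```

```text
shift [-393.8    6.     2.2] turn z -0.041 tilt [ 0.0008  0.0007 -0.    ] j6 0.28 F [ 1.  -0.3 -1.7] w 30.6 t 7.575
```

carry_out([
  [0,0,-0.04,-50,1,0,-0.6],
  [0,0,-0.04,-100,2,0,-0.6],
  [0,0,-0.04,-150,3,0,-0.6],
  [0,0,-0.04,-200,4,0,-0.6],
  [0,0,-0.04,-250,5,0,-0.6],
])

```text
clock: 8.2
position: [548.7, -28.0, 190.9]
ee_rot: [0.748, -0.664, -0.0, 0.0]
contact_force: [0.8, 1.1, -1.4]
gripper_width: 30.1
grasp_force: 59.5
```

carry_out([
  [0,0,0,-50,-1,0,-0.6],
  [0,0,0,-90,-2,0,-0.6],
  [0,0,0,-120,-3,0,-0.6],
  [0,0,0,-140,-4,0,-0.6],
  [0,0,0,-140,-4,0,-0.6],
])

```text
clock: 8.82
position: [536.7, 110.9, 190.8]
ee_rot: [0.748, -0.663, -0.0, 0.0]
contact_force: [0.0, -0.9, -0.8]
gripper_width: 30.4
grasp_force: 59.5
```

```bash
python3 -c "
from h import *
plan([537.5-.119*6,108+6,190],ux)
d=get_image('wrist')
V=lambda x,y,z:[*(np.array([537.5,108])+x*ux+y*uy),90+z]
im=d['color']
P=[V(sx*30,y,-5.6) for y in(-50,-24) for sx in(-1,1)]+[V(sx*45,-185,-70) for sx in(-1,1)]+[V(0,-50,-22.6)]
q=proj(d,P);print(q.round(1).tolist())
im=cv2.resize(im,(800,500),interpolation=cv2.INTER_CUBIC)
for a in q: cv2.circle(im,tuple(int(v) for v in a*1.25),3,(0,0,255),1)
cv2.imwrite('pics/w5.png',im)"
```

```text
shift [-3.1 -0.4  0.8] turn z 0.001 tilt [ 0.0003  0.     -0.    ] j6 -0.38 F [ 0.  -0.9 -0.8] w 30.4 t 8.825
[[359.4, 138.9], [282.9, 138.9], [358.3, 171.6], [284.1, 171.6], [372.5, -22.9], [269.9, -22.9], [321.2, 137.2]]
```

View pics/w5.png

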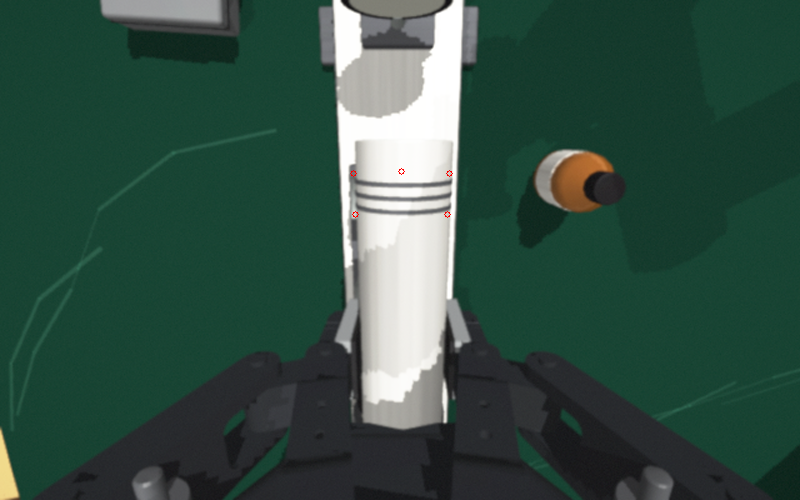

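The block's left edge shows at crop (351,165–240) against a predicted 353, and the tube lies over it nearly parallel. Lowering with the flange about 6 mm beyond the seat.

carry_out([
  [0,0,0,-3,0,30,-0.6],
  [0,0,0,-3,0,60,-0.6],
  [0,0,0,-3,0,85,-0.6],
  [0,0,0,-3,0,95,-0.6],
  [0,0,0,-3,0,95,-0.6],
])

```text
clock: 9.5
position: [536.6, 112.2, 95.6]
ee_rot: [0.747, -0.664, -0.0, 0.001]
contact_force: [0.7, -0.4, 0.1]
gripper_width: 30.5
grasp_force: 59.6
```

```bash
python3 -c "
from h import *
plan([537.5-.119*6,108+6,85],ux)
d=get_image('top'); s=get_image('scene')
a=cv2.resize(d['color'][185:255,200:300],(800,560),interpolation=cv2.INTER_CUBIC)
b=cv2.resize(s['color'][215:290,340:440],(800,600),interpolation=cv2.INTER_CUBIC)
cv2.imwrite('pics/s5.png',cv2.resize(np.vstack([a,b]),(400,580)))"
```

```text
shift [-1.8 -0.4 10.6] turn z -0.002 tilt [ 0.0009 -0.0006  0.    ] j6 -0.38 F [ 0.7 -0.4  0.1] w 30.5 t 9.5
```

View pics/s5.png

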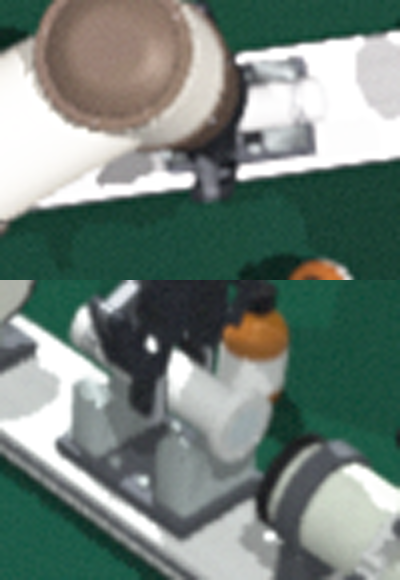

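carry_out([
  [0,0,0,-4,0,0,-0.6],
  [0,0,0,-4,0,3,-0.6],
  [0,0,0,-4,0,6,-0.6],
  [0,0,0,-4,0,6,-0.6],
  [0,0,0,-4,0,6,-0.6],
])

```text
clock: 10.22
position: [536.1, 116.9, 89.7]
ee_rot: [0.748, -0.664, 0.0, 0.0]
contact_force: [0.0, 0.2, -1.7]
gripper_width: 30.5
grasp_force: 59.6
```

carry_out([
  [0,0,0,0,0,1.5,-0.6],
  [0,0,0,0,0,1.5,-0.6],
  [0,0,0,0,0,1.5,-0.6],
])

```text
clock: 10.6
position: [536.2, 116.9, 88.3]
ee_rot: [0.748, -0.664, 0.0, -0.0]
contact_force: [0.1, 1.0, -1.4]
gripper_width: 30.5
grasp_force: 59.5
```

carry_out([
  [0,0,0,0,0,1.5,-0.6],
  [0,0,0,0,0,1.5,-0.6],
  [0,0,0,0,0,1.5,-0.6],
])

```text
clock: 10.98
position: [536.8, 117.1, 87.2]
ee_rot: [0.748, -0.664, 0.0, -0.001]
contact_force: [1.7, -0.2, 0.8]
gripper_width: 29.8
grasp_force: 59.7
```

carry_out([
  [0,0,0,0,-0.8,1,-0.6],
  [0,0,0,0,-0.8,1,-0.6],
  [0,0,0,0,-0.8,1,-0.6],
])

```text
clock: 11.35
position: [537.6, 117.3, 86.4]
ee_rot: [0.748, -0.664, 0.0, -0.001]
contact_force: [2.8, -0.4, 4.7]
gripper_width: 30.4
grasp_force: 60.0
```

carry_out([
  [0,0,0,0,-0.5,1,-0.6],
  [0,0,0,0,-0.5,1,-0.6],
  [0,0,0,0,-0.5,1,-0.6],
])

```text
clock: 11.72
position: [538.4, 117.4, 85.6]
ee_rot: [0.748, -0.664, 0.001, -0.001]
contact_force: [1.9, -0.6, 5.7]
gripper_width: 30.5
grasp_force: 60.2
```

carry_out([
  [0,0,0,0,-0.8,0.7,-0.6],
  [0,0,0,0,-0.8,0.7,-0.6],
  [0,0,0,0,-0.8,0.7,-0.6],
])

```text
clock: 12.1
position: [539.0, 117.5, 85.0]
ee_rot: [0.748, -0.664, 0.001, -0.001]
contact_force: [1.0, -0.4, 5.5]
gripper_width: 30.2
grasp_force: 60.3
```

carry_out([
  [0,0,0,0,-0.5,0.5,-0.6],
  [0,0,0,0,-0.5,0.5,-0.6],
  [0,0,0,0,-0.5,0.5,-0.6],
])

```text
clock: 12.48
position: [539.1, 117.5, 84.9]
ee_rot: [0.748, -0.664, 0.0, -0.001]
contact_force: [-1.7, 0.9, 8.8]
gripper_width: 30.6
grasp_force: 60.6
```

Seated on both faces. Now I'll lighten the load and slide towards -y until the shoulder stops.

carry_out([
  [0,0,0,0,0,-0.5,-0.6],
  [0,0,0,2,0,-0.5,-0.6],
  [0,0,0,4,0,-0.5,-0.6],
  [0,0,0,4,0,-0.5,-0.6],
])

```text
clock: 12.98
position: [539.5, 115.1, 84.9]
ee_rot: [0.748, -0.664, -0.0, -0.002]
contact_force: [-1.5, 6.9, 6.1]
gripper_width: 30.4
grasp_force: 60.2
```

carry_out([
  [0,0,0,1.5,0,0,-0.6],
  [0,0,0,1.5,0,0,-0.6],
  [0,0,0,1.5,0,0,-0.6],
])

```text
clock: 13.35
position: [539.7, 113.8, 84.9]
ee_rot: [0.748, -0.664, -0.0, -0.002]
contact_force: [-2.1, 7.8, 6.1]
gripper_width: 30.3
grasp_force: 60.2
```

carry_out([
  [0,0,0,1.5,0,0,-0.6],
  [0,0,0,1.5,0,0,-0.6],
  [0,0,0,1.5,0,0,-0.6],
])

```text
clock: 13.72
position: [539.9, 112.4, 84.9]
ee_rot: [0.748, -0.664, -0.0, -0.002]
contact_force: [-1.8, 6.8, 6.8]
gripper_width: 30.4
grasp_force: 60.2
```

carry_out([
  [0,0,0,1.5,0,0,-0.6],
  [0,0,0,1.5,0,0,-0.6],
  [0,0,0,1.5,0,0,-0.6],
])

```text
clock: 14.1
position: [540.0, 110.9, 84.9]
ee_rot: [0.748, -0.664, -0.0, -0.002]
contact_force: [-1.9, 6.9, 6.5]
gripper_width: 30.6
grasp_force: 60.2
```

carry_out([
  [0,0,0,1.5,0,0,-0.6],
  [0,0,0,1.5,0,0,-0.6],
  [0,0,0,1.5,0,0,-0.6],
])

```text
clock: 14.48
position: [540.2, 109.6, 84.9]
ee_rot: [0.748, -0.664, -0.0, -0.002]
contact_force: [-2.0, 8.1, 6.1]
gripper_width: 30.4
grasp_force: 60.2
```

carry_out([
  [0,0,0,1.5,0,0,-0.6],
  [0,0,0,1.5,0,0,-0.6],
  [0,0,0,1.5,0,0,-0.6],
])

```text
clock: 14.85
position: [540.3, 109.5, 84.9]
ee_rot: [0.748, -0.664, -0.001, -0.003]
contact_force: [-4.5, 13.1, 6.3]
gripper_width: 30.6
grasp_force: 60.3
```

The shoulder has met the block: motion stopped and the force rose to 13 N. I'll ease the side loads and press down.

carry_out([
  [0,0,0,-1.8,0.4,0.8,-0.6],
  [0,0,0,-1.8,0.4,0.8,-0.6],
  [0,0,0,-1.8,0.4,0.8,-0.6],
  [0,0,0,-1.8,0.4,0.8,-0.6],
])

```text
clock: 15.35
position: [540.2, 109.6, 84.8]
ee_rot: [0.748, -0.663, 0.0, -0.002]
contact_force: [-2.7, 6.0, 10.7]
gripper_width: 30.1
grasp_force: 60.6
```

```bash
python3 -c "
from h import *
s=read_state();print(s['wrist_torque'],s['contact_force'],s['position'])
d=get_image('top'); s=get_image('scene'); w=get_image('wrist')
b=cv2.resize(s['color'][210:310,340:480],(400,286),interpolation=cv2.INTER_CUBIC)
cv2.imwrite('pics/s6.png',np.hstack([cv2.resize(w['color'],(400,286)),b]))"
```

```text
[1.71874037 0.78507047 0.27212683] [-2.65884532  5.98906768 10.66616941] [540.19241201 109.59459159  84.81755434]
```

View pics/s6.png

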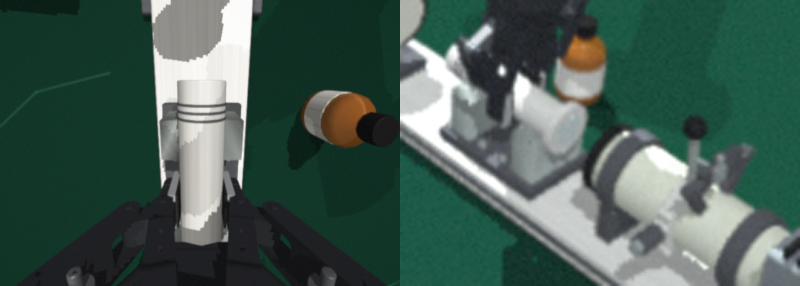

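The tube lies in the V with its flange at the block's end, the lever is at the pin, and the push is steady at 10.7 N. Handing in.

```bash
python3 -c "
from bench import *
print(job_done())"
```

```text
the job is handed in; nothing more can be done
None
```

The job is handed in, but no verdict came back: the lever is in the pinned notch, and the lens tube sits in the V-block with its shoulder against the end, held down with about 10.7 N at 15.4 s.

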